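# Set and close a tile press, and hold it shut

### The arm

A 6-joint arm with a two-finger parallel gripper is mounted at the origin on the work surface. World frame = base frame: x ahead of the robot, y to its left, z up, the work surface at z = 0. Lengths are in m, angles in rad, forces in N, time in s.
With the tool pointing down it reaches from about 0.275 to 0.725 m from the base axis. Payload 15.9 kg.
Tool frame: the origin (TCP) lies on the front face of the gripper's body, between the roots of the fingers; the fingertips stand 73 mm ahead of it and the grasp point (between the pads) lies 54 mm ahead of it (r.tcp_to_grasp is the z of the grasp point in the tool frame, in m); z points along the fingers, x is the direction in which the jaws open and shut, and the axes are right-handed (so a half turn about z gives the same grasp; the last joint's range is limited). The gripper opens to 85 mm and grips with 20 to 120 N. Pads are 22 mm wide; open, the fingers measure 114 mm over their backs; the gripper's body (76 mm by 85 mm) begins 54 mm behind the grasp point. The pads swing forward as they close: fully open they stand 13 mm farther back than shut.
Start: joints at [1.225, 0.213, -0.034, 1.323, 0, 1.571], TCP at [0.169, 0.47, 0.304] pointing down, gripper open.
Joint ranges: [-2.98, 2.98], [-0.74, 1.72], [-1.14, 1.35], [-2.1, 2.04], [-1.57, 1.44], [-3.14, 3.14]. Speed limits (rad/s): [1.89, 1.89, 2.39, 2.57, 3.14, 3.14].

### API

Orientations are given as a rotation vector (axis times angle).
In Python, from plant import r, cams, finish_job gives the robot as it stands.
- The arm moves only by the tool jog_arm, never from a script. Its arguments are lists of equal length, an entry for each row: "xyz": the shift along the tool's x, y, z in units of 60 mm (1.0 is 60 mm), a list of three; "angular": the turn, a rotation vector about the tool's x, y, z in units of 6 degrees (1.0 is 6 degrees), a list of three. In form: {"xyz": [[x, y, z], ...], "angular": [[wx, wy, wz], ...]}. A call has exactly 5 rows; each row is the pose to reach, as a shift and turn from the pose commanded when the call began, along the tool's axes at that moment; what a row does not reach only later rows make up. A row lasts 1/8 s, in which the tool goes at most 62.5 mm and 10.7 degrees, less where a joint would pass 70% of its speed; a pose out of reach is approached as far as the arm can. A call with a gripper value outside its range is refused whole. "fingers" is the opening, from 0 (shut) to 1 (fully open), set as the call begins (left out, the last holds). The fingers move at their own pace and stop on an object; "force" is the grip in N (left out, the last holds). Time passes only in rows, so rows that repeat a pose let the fingers close, or fill a call up. It gives the time, the measured TCP pose, the force and the opening at its end, in the units of the state.
- r.sense(): the state, without advancing time (a new reading comes with each control period).
- cams.grab_frame(name): name is "scene" or "top" or "wrist"; returns the picture (384x512x3 uint8, red, green, blue); there is no depth.
- cams.camera_info(name): a dict with "vfov" (degrees; the focal length in pixels is half the picture's height over the tangent of half this angle, whatever the lens; pixels are square), "cx", "cy" (the principal point, pixels), "origin" and "rotation" of the camera in the world; the wrist camera has in their place "tool_from_camera" (4x4, takes a point from camera to tool coordinates, whose origin is the TCP and whose axes are the tool frame's). Camera axes: x right, y down, z forward; pixel columns grow to the right and rows downward; lengths in m; the calibration is good to about 2 mm. The wrist camera is an equidistant fisheye: a pixel r from the principal point sees the ray r / f radians off the axis. A picture is of the moment at which its call begins: read the wrist's pose just before it. camera_info takes no time and is no camera call.
- finish_job(): hands the job in, once; it reports no verdict.
The state is a dict: "time_s": time; "qpos": joint angles; "dq": joint speeds; "joint_efforts": joint torques, N m; "tcp_pos": TCP position; "ee_rot": TCP orientation; "force": force on the tool from outside, world axes, zero at the start; "torque": the same for the moment, N m; "gripper_width": opening from 0.0 (shut) to 1.0 (fully open).
Only numpy, scipy, OpenCV 4.12 (cv2) and the standard library are available. Lean on these libraries where they do the work, as an engineer would, in place of code of your own. Each camera call takes 0.05 s, during which the arm holds its last target.

### The job

Get the tile press ready and hold it shut: first turn its knurled pressure sleeve to 3, then turn the quarter-turn fastener on the cover panel clockwise until its slot lines up with the red marks, and then push the panel down flush against its frame. Finish while still holding the panel pressed down there, and do not shift the jar, bowl, tin box or caliper standing around the press.

Things in the scene. Friction and masses are not known exactly. Their poses are not given: they have to be found in the camera images.
- press: Tile press, fixed to the shelf: wooden base 190 (x) by 340 (y) by 16 mm. Origin: centre of its underside; x to its far side, y along its length, z up. At y = +65 mm a dark wooden frame 170 mm square, top 36 mm above the shelf, the sprung panel above it; at y = -100 mm a black dial 88 mm across, top at 22 mm, white numbers 0 to 6 (3 on its +x side), the sleeve on it.
- sleeve_grip (a point): Point on the vertical axis of the knurled aluminium pressure sleeve, 56 mm above the shelf. The sleeve is a cylinder 37 mm across, from 24 to 72 mm above the shelf, with a red pointer stripe. Nothing stands within 60 mm of its axis apart from the flat dial below.
- sleeve (a joint): Angle of the sleeve in rad, growing clockwise seen from above: number n is at n x 0.419 rad (24 degrees), so 0 is at 0 and 3 at 1.257. It clicks into a sprung detent at every number (about 0.06 N m to turn past) and stays there when let go. Starts between 0 and 1.0 rad; end stops just below 0 and just above 6.
- panel_top (a point): Centre of the panel's upper face, on the fastener's axis; 54 mm above the shelf with the panel up and 44 mm when it is flush on the frame. The panel is a square aluminium plate 160 mm by 160 mm, 8 mm thick, edges parallel to the press. Two red marks on it lie on the line through the centre along the press's x.
- panel (a joint): How far the panel is pushed down, in m: 0 up (springs hold it 10 mm off the frame), 0.010 pressed against the frame. The springs push up with about 3 N at the top and 8 N at the bottom and lift it again when let go. Until the slot is lined up, a cross pin stops the panel after about 2.5 mm.
- fastener_grip (a point): Point on the fastener's axis, 21 mm above the panel's upper face. The fastener is a black upright grip bar in the middle of the panel, 14 mm thick (this point's own x), 42 mm long (own y), 30 mm high from the panel's face, a white slot line along its top (own y). It moves down with the panel, so the panel may be pushed by the bar or on its plate.
- fastener (a joint): Angle of the fastener in rad, growing clockwise seen from above: 0 = slot along the press's y, 1.571 = slot along the press's x, in line with the red marks (stop at both ends). Stays where it is left (friction 0.04 N m). Starts between 0.1 and 0.5.
- jar_mid (a point): Centre of the green glass jar with steel lid, 64 mm across, 85 mm high, loose: leave alone
- bowl_mid (a point): Centre of the small blue ceramic bowl, 84 mm across, 45 mm high, loose: leave alone
- tin_mid (a point): Centre of the closed tin box, 88 x 78 x 50 mm, loose: leave alone
- caliper_mid (a point): Middle of the steel caliper lying flat, 200 mm long along its x, about 60 mm over the jaws, 9 mm high, loose: leave alone

How it is judged:
On the way, in this order (a step that is already met when the one before it is completed fails the run):
1. the sleeve clicks home at 3 (value of joint sleeve between 1.13664 and 1.37664 rad), for 0.3 s.
2. the fastener's slot is in line with the red marks (all of step 1 and value of joint fastener above 1.42 rad), for 0.2 s.
3. the panel is pressed flush against the frame (all of step 2 and value of joint panel above 0.0075 m and (contact force between panel and the fingers above 2 N or contact force between panel and the arm above 2 N)), for 0.5 s.
At the end, for the whole second after the job is handed in: The sleeve stands at 3 (within 0.12 rad), the slot is in line with the marks (within 0.15 rad), and the robot still holds the panel down, within 2.5 mm of the frame and at rest, touching it with more than 2 N; jar, bowl, tin box and caliper were never moved by more than 30 mm (all of step 3 and velocity of joint panel between -0.01 and 0.01 m/s); the arm keeps its last pose, push and grip.
It fails at once if the jar is shifted by more than 30 mm (distance of jar_mid from where it was at the start of the episode above 0.03 m).
It fails at once if the bowl is shifted by more than 30 mm (distance of bowl_mid from where it was at the start of the episode above 0.03 m).
It fails at once if the tin is shifted by more than 30 mm (distance of tin_mid from where it was at the start of the episode above 0.03 m).
It fails at once if the caliper is shifted by more than 30 mm (distance of caliper_mid from where it was at the start of the episode above 0.03 m).
It also fails if it takes over 45 s, if anything falls off the work surface, if the arm or the gripper's body presses on something with over 40 N, if the wrist force passes 120 N, or if a joint passes its speed limit or range.

## Working session

There is one attempt and no reset: what is moved stays moved. The work goes in short steps, Python scripts to look and compute and a tool call to move; the robot and the scene stay as the last step left them, time stands still between calls to the robot, and variables do not carry over. Pictures are saved under pics/ and viewed, and the job is handed in when it is done.

Besides the shell and the picture viewer there is one more tool, called as a command line: name --argument value ..., lists and objects as JSON in quotes. jog_arm: Moves the arm, as the interface text tells. Its arguments: {"type":"object","properties":{"xyz":{"type":"array"},"angular":{"type":"array"},"fingers":{"type":"number"},"force":{"type":"number"}},"required":["xyz","angular"]}

```bash
ls; mkdir -p pics
python3 - <<'E'
from plant import r,cams
import cv2
s=r.sense();print(s)
for n in("scene","top","wrist"):
    print(n,cams.camera_info(n))
    im=cams.grab_frame(n);cv2.imwrite(f"pics/{n}0.png",im[:,:,::-1])
E
```

```text
pics
{'time_s': 0.0, 'qpos': array([ 1.22499892e+00,  2.13364734e-01, -3.50520986e-02,  1.32350408e+00,
        2.31462910e-05,  1.57078839e+00]), 'dq': array([-0.00079305, -0.00250883, -0.00073481, -0.00068685, -0.00079505,
       -0.00162627]), 'joint_efforts': array([ 2.73692167e-03, -6.86150837e+01,  4.87119734e+01,  1.73635647e-02,
        8.81601864e-05, -7.96798616e-06]), 'tcp_pos': array([0.16938061, 0.4701615 , 0.30341461]), 'ee_rot': array([ 2.56997289e+00,  1.80579585e+00, -1.46598062e-03]), 'force': array([-0.09895867,  0.31800512, -0.16344174]), 'torque': array([-0.01619249, -0.00543931, -0.055528  ]), 'gripper_width': 0.9995904723543284}
scene {'vfov': 50.21935124385866, 'cx': 256.7679527331477, 'cy': 192.85032706941524, 'origin': array([0.8990248 , 0.54955094, 0.89668671]), 'rotation': array([-0.780731  , -2.6759495 ,  0.96863046])}
top {'vfov': 50.75503462471885, 'cx': 255.27067273226078, 'cy': 185.03364478606127, 'origin': array([ 0.38998376, -0.03292649,  1.08004417]), 'rotation': array([-2.14891287,  2.08937154, -0.13646113])}
wrist {'vfov': 65.70646984690485, 'cx': 257.25824942909236, 'cy': 191.73652287258076, 'tool_from_camera': array([[ 9.99999992e-01,  6.77199230e-05,  1.08098324e-04,
        -3.35056847e-05],
       [-9.93829893e-05,  9.44869445e-01,  3.27447282e-01,
        -8.36118116e-02],
       [-7.99640987e-05, -3.27447290e-01,  9.44869444e-01,
        -6.87507605e-02],
       [ 0.00000000e+00,  0.00000000e+00,  0.00000000e+00,
         1.00000000e+00]])}
```

View pics/top0.png

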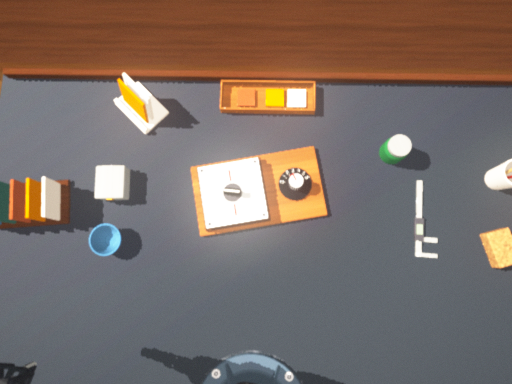

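View pics/scene0.png

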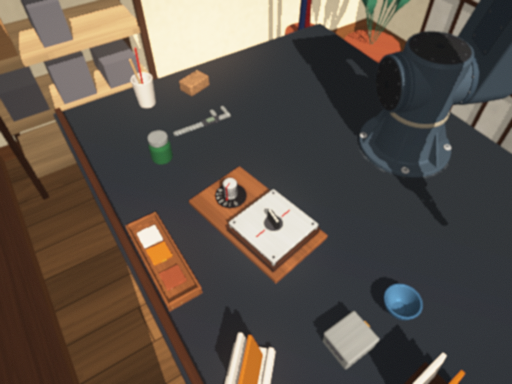

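View pics/wrist0.png

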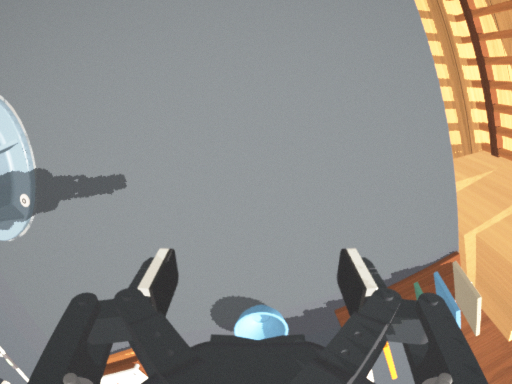

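The press lies mid-picture in the top view: panel around (233,192), sleeve around (296,182). The jar is at (396,149), the caliper at (420,220), the tin at (112,182) and the bowl at (105,240). Next I'll zoom in and measure.

```bash
cat > h.py <<'E'
import numpy as np,cv2
from scipy.spatial.transform import Rotation as R
from plant import r,cams
def ray(n,uv):
    c=cams.camera_info(n);f=192/np.tan(np.radians(c['vfov']/2))
    uv=np.atleast_2d(uv).astype(float);x=(uv[:,0]-c['cx'])/f;y=(uv[:,1]-c['cy'])/f
    if n=='wrist':
        s=r.sense();th=np.hypot(x,y);k=np.where(th>1e-9,np.sin(th)/np.maximum(th,1e-9),1)
        d=np.c_[x*k,y*k,np.cos(th)];T=c['tool_from_camera'];Rt=R.from_rotvec(s['ee_rot']).as_matrix()
        return s['tcp_pos']+Rt@T[:3,3],d@T[:3,:3].T@Rt.T
    M=R.from_rotvec(c['rotation']).as_matrix()
    return c['origin'],np.c_[x,y,np.ones_like(x)]@M.T
def onplane(n,uv,z):
    o,d=ray(n,uv);return o+d*((z-o[2])/d[:,2])[:,None]
E
python3 - <<'E'
from h import *
im=cv2.imread('pics/top0.png')
c=im[140:245,180:335];cv2.imwrite('pics/topz.png',cv2.resize(c,None,fx=5,fy=5,interpolation=cv2.INTER_CUBIC))
im=cv2.imread('pics/scene0.png')
c=im[160:285,185:335];cv2.imwrite('pics/scenez.png',cv2.resize(c,None,fx=4,fy=4,interpolation=cv2.INTER_CUBIC)[:600])
E
```

```text
(no output)
```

View pics/topz.png

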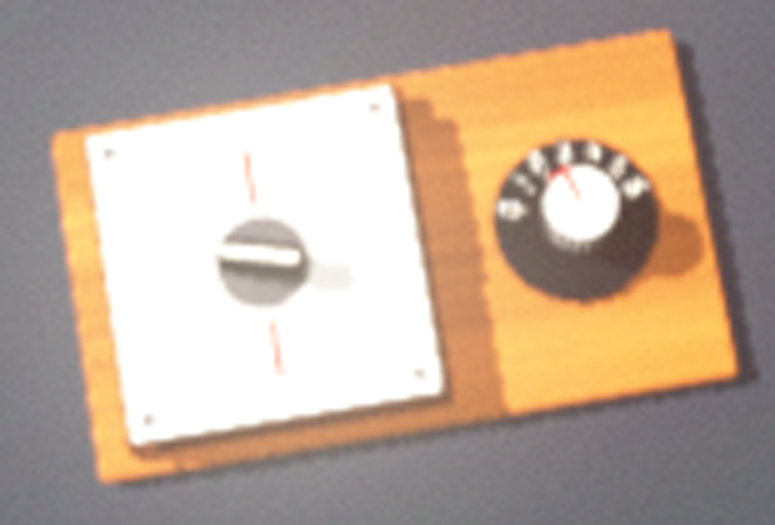

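View pics/scenez.png

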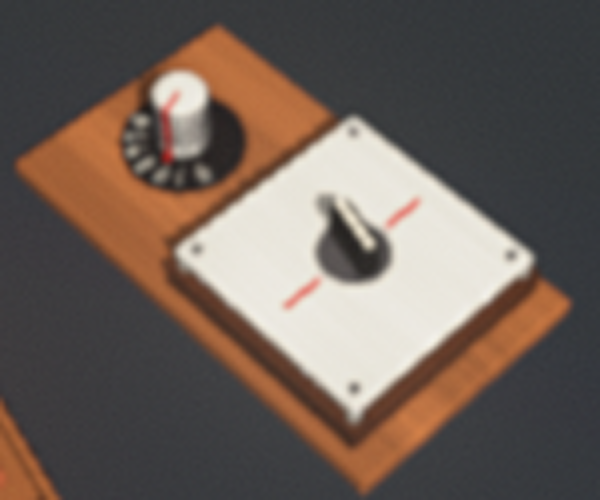

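The top zoom shows the panel square, the red marks at about (250,178) and (277,348), and the slot along roughly the press's y. The sleeve pointer at about (560,170) sits near the 2. Next I'll compute the poses.

```bash
cat > m.py <<'E'
from h import *
im=cv2.imread('pics/top0.png');roi=np.zeros(im.shape[:2],np.uint8);roi[140:245,180:335]=1
hsv=cv2.cvtColor(im,cv2.COLOR_BGR2HSV)
def big(m):
    cs,_=cv2.findContours(m,cv2.RETR_EXTERNAL,cv2.CHAIN_APPROX_NONE);return max(cs,key=cv2.contourArea)
def rect(m,z):
    p=onplane('top',big(m).reshape(-1,2),z)[:,:2]
    c,s,a=cv2.minAreaRect((p*1000).astype(np.float32));return c,s,a
white=((hsv[...,1]<60)&(hsv[...,2]>190)).astype(np.uint8)*roi
panel=white.copy();panel[:,272:]=0
print('panel',rect(panel,.054))
sl=white.copy();sl[:,:285]=0
k=cv2.morphologyEx(sl,cv2.MORPH_OPEN,np.ones((5,5),np.uint8))
p=onplane('top',big(k).reshape(-1,2),.072)[:,:2]*1000
print('sleeve top',cv2.minEnclosingCircle(p.astype(np.float32)))
base=((hsv[...,1]>110)&(hsv[...,0]<25)&(hsv[...,2]>60)).astype(np.uint8)*roi
base=cv2.morphologyEx(base|white,cv2.MORPH_CLOSE,np.ones((21,21),np.uint8))
print('base',rect(base,.014))
# dark dial
dial=((hsv[...,2]<90)).astype(np.uint8)*roi;dial[:,:274]=0;dial[:,314:]=0;dial[:166]=0;dial[205:]=0
p=onplane('top',big(dial).reshape(-1,2),.022)[:,:2]*1000
print('dial',cv2.minEnclosingCircle(p.astype(np.float32)))
red=((hsv[...,1]>60)&((hsv[...,0]>165)|(hsv[...,0]<6))&(hsv[...,2]>150)).astype(np.uint8)*roi
ys,xs=np.nonzero(red);
q=onplane('top',np.c_[xs,ys],.054)
for a,b,c in zip(xs,ys,q): print(a,b,np.round(c[:2]*1000,1))
E
python3 m.py
```

```text
panel ((539.4032592773438, 65.21731567382812), (163.6551971435547, 163.2278594970703), 11.26772403717041)
sleeve top ((570.8335571289062, -95.24032592773438), 20.2320556640625)
base ((552.4791259765625, 1.1265106201171875), (191.88905334472656, 341.2269592285156), 11.101390838623047)
dial ((566.9862670898438, -127.65157318115234), 16.20846176147461)
291 173 [593.2 -84.7]
292 173 [593.3 -87.2]
293 173 [593.4 -89.8]
290 174 [590.5 -82.1]
291 174 [590.6 -84.7]
292 174 [590.7 -87.3]
293 174 [590.7 -89.8]
290 175 [587.9 -82.2]
```

Press yaw is about 11.2°. The panel centre is at about (0.540, 0.065) and the sleeve at about (0.571, -0.096). The separation measures 163.5 mm, and it should be 165. The base rectangle measures 192x341, which also agrees. Next I'll write a converter for the moves and go above the sleeve.

```bash
cat >> h.py <<'E'
def go(x,y,z,yaw):
    s=r.sense();A=R.from_rotvec(s['ee_rot']);t=np.radians(yaw);c,n=np.cos(t),np.sin(t)
    B=R.from_matrix(np.array([[c,n,0],[n,-c,0],[0,0,-1.]]))
    d=A.inv().apply(np.array([x,y,z])-s['tcp_pos'])/.06
    w=np.degrees((A.inv()*B).as_rotvec())/6
    X=A.as_matrix()[:,0]
    print('t',round(s['time_s'],2),'tcp',np.round(s['tcp_pos'],4),'yaw',round(np.degrees(np.arctan2(X[1],X[0])),2),'q6',round(s['qpos'][5],2),'F',np.round(s['force'],1),'T',np.round(s['torque'],2),'w',round(s['gripper_width'],3))
    print('xyz',np.round(d,3),'ang',np.round(w,3))
E
python3 -c "
from h import *
go(.571,-.096,.21,101.2)"
```

```text
t 0.15 tcp [0.1694 0.4702 0.3035] yaw 70.19 q6 1.57 F [ 0.3  0.7 -0.6] T [ 0.04 -0.01 -0.  ] w 0.999
xyz [-6.608  9.496  1.565] ang [-2.000e-03  8.000e-03 -5.169e+00]
```

jog_arm --xyz '[[-6.6,9.5,0],[-6.6,9.5,0],[-6.6,9.5,0],[-6.6,9.5,0],[-6.6,9.5,0]]' --angular '[[0,0,-5.17],[0,0,-5.17],[0,0,-5.17],[0,0,-5.17],[0,0,-5.17]]'

```text
time_s: 0.78
tcp_pos: [0.3398, 0.2317, 0.3041]
ee_rot: [1.992, 2.429, 0.0]
force: [0.7, 1.1, -0.2]
gripper_width: 1.002
```

```bash
python3 -c "
from h import *
go(.571,-.096,.21,101.2)"
```

```text
t 0.78 tcp [0.3398 0.2317 0.3041] yaw 101.28 q6 0.4 F [ 0.7  1.1 -0.2] T [-0.   -0.03  0.03] w 1.002
xyz [-6.11   2.71   1.568] ang [ 0.002 -0.001  0.014]
```

jog_arm --xyz '[[-6.1,2.7,0.5],[-6.1,2.7,0.8],[-6.1,2.7,1.2],[-6.1,2.7,1.57],[-6.1,2.7,1.57]]' --angular '[[0,0,0],[0,0,0],[0,0,0],[0,0,0],[0,0,0]]'

```text
time_s: 1.4
tcp_pos: [0.515, -0.0178, 0.2397]
ee_rot: [1.994, 2.427, 0.0]
force: [0.8, 0.9, 0.5]
gripper_width: 1.004
```

```bash
python3 -c "
from h import *
go(.571,-.096,.21,101.2)"
```

```text
t 1.4 tcp [ 0.515  -0.0178  0.2397] yaw 101.19 q6 -0.23 F [0.8 0.9 0.5] T [ 0.1  -0.12 -0.02] w 1.004
xyz [-1.459  0.663  0.495] ang [ 0.003 -0.001 -0.002]
```

jog_arm --xyz '[[-1.4,0.6,0.5],[-1.4,0.6,0.5],[-1.4,0.6,0.5],[-1.4,0.6,0.5],[-1.4,0.6,0.5]]' --angular '[[0,0,0],[0,0,0],[0,0,0],[0,0,0],[0,0,0]]'

```text
time_s: 2.02
tcp_pos: [0.5656, -0.0904, 0.2109]
ee_rot: [1.992, 2.428, 0.001]
force: [-0.3, -1.3, 1.0]
gripper_width: 0.999
```

```bash
python3 -c "
from h import *
go(.571,-.096,.21,101.2)
im=cams.grab_frame('wrist')[:,:,::-1];cv2.imwrite('pics/w1.png',im)
go(.571,-.096,.21,101.2)
"
```

```text
t 2.02 tcp [ 0.5656 -0.0904  0.2109] yaw 101.27 q6 -0.36 F [-0.3 -1.3  1. ] T [ 0.02  0.01 -0.07] w 0.999
xyz [-0.109  0.07   0.015] ang [0.005 0.001 0.011]
t 2.08 tcp [ 0.5656 -0.0904  0.2109] yaw 101.27 q6 -0.36 F [-0.2  0.7  0.5] T [-0.01 -0.07 -0.  ] w 0.996
xyz [-0.108  0.069  0.016] ang [0.007 0.002 0.012]
```

View pics/w1.png

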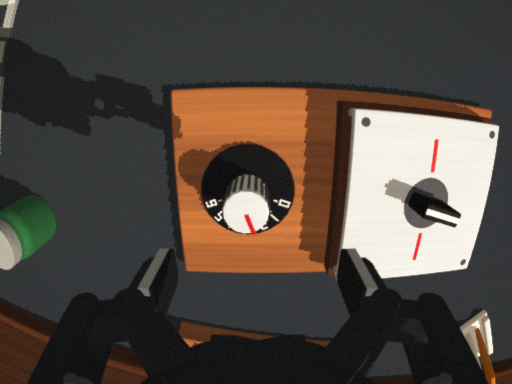

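The wrist view shows the sleeve top at (246,210) with its red stripe running to about (253,233). The fastener's slot runs (423,206)–(460,213), and the red marks are at (435,155) and (417,247).

```bash
cat > m2.py <<'E'
from h import *
im=cv2.imread('pics/w1.png');hsv=cv2.cvtColor(im,cv2.COLOR_BGR2HSV)
def box(m,x0,x1,y0,y1):
    o=np.zeros_like(m);o[y0:y1,x0:x1]=m[y0:y1,x0:x1];return o
def P(m,z):
    ys,xs=np.nonzero(m);return onplane('wrist',np.c_[xs,ys],z)[:,:2]*1000
def line(p):
    c=p.mean(0);u,s,v=np.linalg.svd(p-c);d=v[0];return c,np.degrees(np.arctan2(d[1],d[0]))%180,2*s[0]/len(p)**.5*3**.5
red=((hsv[...,1]>120)&((hsv[...,0]>170)|(hsv[...,0]<5))&(hsv[...,2]>120))
white=(hsv[...,1]<70)&(hsv[...,2]>185)
rs=box(red,215,275,185,240)
top=(box(white,215,275,190,240)|rs).astype(np.uint8)
top=cv2.morphologyEx(top,cv2.MORPH_OPEN,np.ones((7,7),np.uint8))
cs,_=cv2.findContours(top,cv2.RETR_EXTERNAL,cv2.CHAIN_APPROX_NONE);c=max(cs,key=cv2.contourArea).reshape(-1,2)
e=cv2.fitEllipse(c);print('ell px',e)
p=onplane('wrist',c,.072)[:,:2]*1000
print('sleeve top circ',cv2.minEnclosingCircle(p.astype(np.float32)),'ell ctr',onplane('wrist',[e[0]],.072)[0])
print('stripe',line(P(rs,.072)))
m1=P(box(red,425,445,130,180),.054);m2=P(box(red,405,430,225,270),.054)
print('marks',line(m1),line(m2),'both',line(np.r_[m1,m2]),'mid',(m1.mean(0)+m2.mean(0))/2)
sl=box(white,415,465,195,228).astype(np.uint8)
n,l,st,ct=cv2.connectedComponentsWithStats(sl);print(st[1:],ct[1:])
# slot component : bounded by dark
dk=cv2.morphologyEx((hsv[...,2]<60).astype(np.uint8),cv2.MORPH_CLOSE,np.ones((9,9),np.uint8))
z=box(white,420,463,196,225);z=z&(dk>0);print('slot',line(P(z,.084)),z.sum())
cv2.imwrite('pics/w1z.png',cv2.resize(im[130:280,200:500],None,fx=2.6,fy=2.6,interpolation=cv2.INTER_CUBIC))
# panel corners
pn=box(white,335,505,100,285).astype(np.uint8);cs,_=cv2.findContours(pn,cv2.RETR_EXTERNAL,cv2.CHAIN_APPROX_NONE);c=max(cs,key=cv2.contourArea).reshape(-1,2)
print('panel',cv2.minAreaRect((onplane('wrist',c,.054)[:,:2]*1000).astype(np.float32)))
dl=box(hsv[...,2]<55,195,300,140,240).astype(np.uint8);cs,_=cv2.findContours(dl,cv2.RETR_EXTERNAL,cv2.CHAIN_APPROX_NONE);c=max(cs,key=cv2.contourArea).reshape(-1,2)
print('dial',cv2.minEnclosingCircle((onplane('wrist',c,.022)[:,:2]*1000).astype(np.float32)))
E
python3 m2.py
```

```text
ell px ((245.39401245117188, 210.62901306152344), (38.36837387084961, 45.44959259033203), 82.35581970214844)
sleeve top circ ((572.4326782226562, -98.4179458618164), 17.510377883911133) ell ctr [ 0.57090071 -0.099028    0.072     ]
stripe (array([581.88990072, -93.45411143]), np.float64(32.18628444753078), np.float64(18.04946423726484))
marks (array([497.16693703,  53.70142794]), np.float64(11.10713703949354), np.float64(29.103351312897132)) (array([584.5905066 ,  70.95170623]), np.float64(10.935640883760797), np.float64(29.46895245356702)) both (array([534.50408653,  61.06873429]), np.float64(11.157612618225928), np.float64(155.46988487159874)) mid [540.87872181  62.32656709]
[[426 195  39  33 543]
 [426 223  28   5  84]
 [415 227   1   1   1]] [[452.33701657 210.42173112]
 [438.9047619  225.63095238]
 [415.         227.        ]]
slot (array([540.9119562 ,  59.68075023]), np.float64(85.52149395485259), np.float64(35.429181604144034)) 179
panel ((540.818359375, 61.9835205078125), (158.1423797607422, 157.99786376953125), 11.175470352172852)
dial ((571.687255859375, -99.2496337890625), 43.14541244506836)
```

View pics/w1z.png

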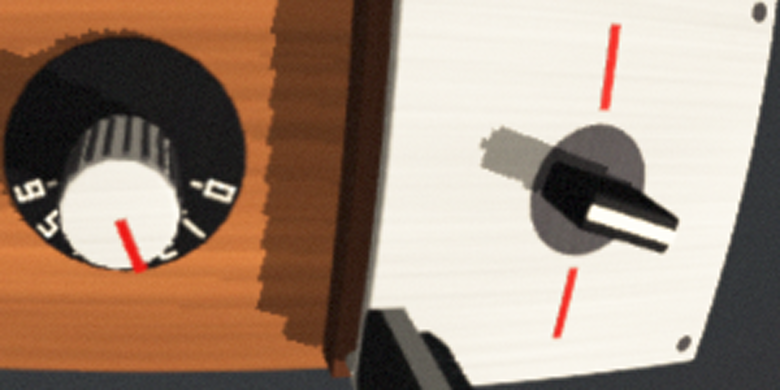

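Sleeve ≈ (0.5715, -0.098) and panel ≈ (0.5405, 0.0625). The pointer is about 24° before 3, so it sits in detent 2. The slot is at 85.5°, so the fastener is at about 0.27 rad. Everything agrees with the given sizes.

```bash
python3 -c "
from h import *
go(.5715,-.0982,.110,101.2)"
```

```text
t 2.08 tcp [ 0.5656 -0.0904  0.2109] yaw 101.27 q6 -0.36 F [-0.2  0.7  0.5] T [-0.01 -0.07 -0.  ] w 0.996
xyz [-0.146  0.069  1.682] ang [0.007 0.002 0.012]
```

jog_arm --xyz '[[-0.15,0.07,0.3],[-0.15,0.07,0.8],[-0.15,0.07,1.3],[-0.15,0.07,1.68],[-0.15,0.07,1.68]]' --angular '[[0,0,0],[0,0,0],[0,0,0],[0,0,0],[0,0,0]]'

```text
time_s: 2.7
tcp_pos: [0.5704, -0.0991, 0.1074]
ee_rot: [-1.992, -2.426, 0.003]
force: [-0.4, 0.3, 0.0]
gripper_width: 1.001
```

```bash
python3 -c "
from h import *
go(.5715,-.0982,.110,101.2)
im=cams.grab_frame('wrist')[:,:,::-1];cv2.imwrite('pics/w2.png',im)"
```

```text
t 2.7 tcp [ 0.5704 -0.0991  0.1074] yaw 101.22 q6 -0.37 F [-0.4  0.3  0. ] T [-0.03 -0.03 -0.06] w 1.001
xyz [ 0.012  0.02  -0.044] ang [-0.032 -0.012  0.003]
```

View pics/w2.png

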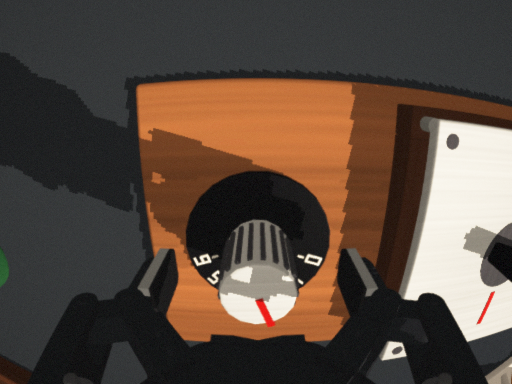

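The sleeve is centred between the pads: its top is at column 259 and the pads' midpoint is about 258. Next I'll close on it.

jog_arm --xyz '[[0,0,0],[0,0,0],[0,0,0],[0,0,0],[0,0,0]]' --angular '[[0,0,0],[0,0,0],[0,0,0],[0,0,0],[0,0,0]]' --fingers 0.3 --force 40

```text
time_s: 3.38
tcp_pos: [0.5719, -0.0988, 0.1104]
ee_rot: [1.993, 2.428, 0.002]
force: [-2.6, 5.4, 7.8]
gripper_width: 0.411
```

jog_arm --xyz '[[0,0,0],[0,0,0],[0,0,0],[0,0,0],[0,0,0]]' --angular '[[0,0,1],[0,0,2],[0,0,3],[0,0,4.1],[0,0,4.1]]'

```text
time_s: 4.0
tcp_pos: [0.5719, -0.0987, 0.1104]
ee_rot: [-2.466, -1.946, -0.002]
force: [-3.4, 6.4, 9.1]
gripper_width: 0.41
```

```bash
python3 -c "
from h import *
go(.5715,-.0982,.110,101.2-24.5)
im=cams.grab_frame('wrist')[:,:,::-1];cv2.imwrite('pics/w3.png',im)"
```

```text
t 4.0 tcp [ 0.5719 -0.0987  0.1104] yaw 76.54 q6 0.06 F [-3.4  6.4  9.1] T [1.14 0.53 0.07] w 0.41
xyz [ 0.006 -0.008  0.006] ang [ 0.007 -0.013 -0.027]
```

View pics/w3.png

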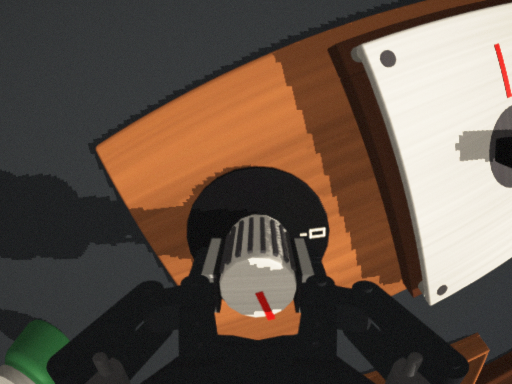

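The sleeve turned with the gripper, since the stripe keeps its place relative to the fingers. Next I'll release, rise and check.

jog_arm --xyz '[[0,0,0],[0,0,0],[0,0,0],[0,0,-0.3],[0,0,-0.8]]' --angular '[[0,0,0],[0,0,0],[0,0,0],[0,0,0],[0,0,0]]' --fingers 1.0

```text
time_s: 4.68
tcp_pos: [0.571, -0.0993, 0.1572]
ee_rot: [-2.464, -1.946, 0.002]
force: [0.6, 0.0, 0.3]
gripper_width: 1.0
```

jog_arm --xyz '[[0,0,-0.8],[0,0,-1],[0,0,-1],[0,0,-1],[0,0,-1]]' --angular '[[0,0,-1.5],[0,0,-3],[0,0,-4.1],[0,0,-4.1],[0,0,-4.1]]'

```text
time_s: 5.3
tcp_pos: [0.5715, -0.0993, 0.2173]
ee_rot: [-1.997, -2.425, 0.0]
force: [-0.5, -0.6, -0.0]
gripper_width: 1.0
```

```bash
python3 -c "
from h import *
go(.5405,.063,.21,175.5)
im=cams.grab_frame('wrist')[:,:,::-1];cv2.imwrite('pics/w4.png',im)
cv2.imwrite('pics/w4z.png',cv2.resize(im[130:280,170:470],None,fx=2.6,fy=2.6,interpolation=cv2.INTER_CUBIC))
hsv=cv2.cvtColor(im.copy(),cv2.COLOR_BGR2HSV)
red=((hsv[...,1]>120)&((hsv[...,0]>170)|(hsv[...,0]<5))&(hsv[...,2]>120)).astype(np.uint8)
n,l,st,ct=cv2.connectedComponentsWithStats(red)
for i in range(1,n):
  if st[i,4]>20: print(st[i],ct[i])
"
```

```text
t 5.3 tcp [ 0.5715 -0.0993  0.2173] yaw 101.05 q6 -0.36 F [-0.5 -0.6 -0. ] T [0.03 0.01 0.01] w 1.0
xyz [2.754 0.011 0.121] ang [-3.0000e-03 -4.0000e-03 -1.2409e+01]
[436 134   7  32 106] [439.4245283  149.62264151]
[254 207   6  21  88] [257.04545455 217.48863636]
[419 226   9  26  78] [423.23076923 238.5       ]
```

View pics/w4z.png

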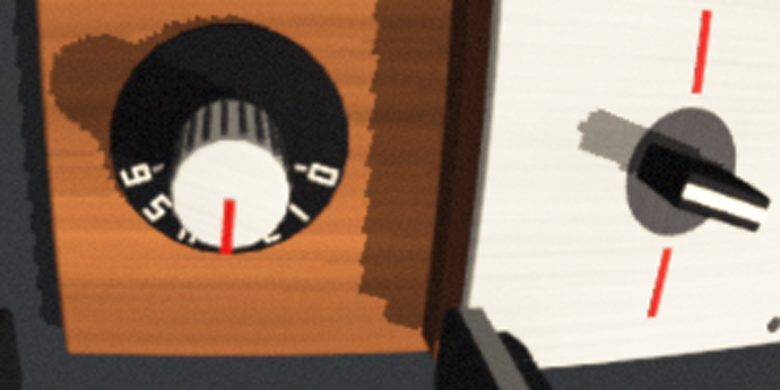

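The pointer stands at 3, midway between 0 and 6 and along the press's x. Next I'll move over the fastener.

jog_arm --xyz '[[0.5,0,0.1],[1,0,0.1],[1.5,0,0.1],[2.1,0,0.1],[2.75,0,0.1]]' --angular '[[0,0,-1.7],[0,0,-3.4],[0,0,-5.1],[0,0,-6.8],[0,0,-8.5]]'

```text
time_s: 5.98
tcp_pos: [0.5393, 0.0635, 0.2114]
ee_rot: [-0.749, -3.051, 0.0]
force: [-0.2, 0.5, 0.7]
gripper_width: 1.001
```

```bash
python3 -c "
from h import *
go(.5405,.063,.21,175.5)"
```

```text
t 5.97 tcp [0.5393 0.0635 0.2114] yaw 152.42 q6 -0.97 F [-0.2  0.5  0.7] T [-0.01  0.01  0.01] w 1.001
xyz [-0.022  0.002  0.023] ang [-1.000e-03 -2.000e-03 -3.847e+00]
```

jog_arm --xyz '[[0,0,0],[0,0,0],[0,0,0],[0,0,0],[0,0,0]]' --angular '[[0,0,-1.7],[0,0,-3.4],[0,0,-3.85],[0,0,-3.85],[0,0,-3.85]]'

```text
time_s: 6.6
tcp_pos: [0.5395, 0.0626, 0.2114]
ee_rot: [-0.132, -3.139, 0.0]
force: [-0.7, 0.0, 0.3]
gripper_width: 0.996
```

```bash
python3 -c "
from h import *
go(.5405,.063,.21,175.5)
im=cams.grab_frame('wrist')[:,:,::-1];cv2.imwrite('pics/w5.png',im)"
```

```text
t 6.6 tcp [0.5395 0.0626 0.2114] yaw 175.2 q6 -1.37 F [-0.7  0.   0.3] T [0.02 0.01 0.03] w 0.996
xyz [-0.015  0.009  0.024] ang [-0.001 -0.002 -0.051]
```

View pics/w5.png

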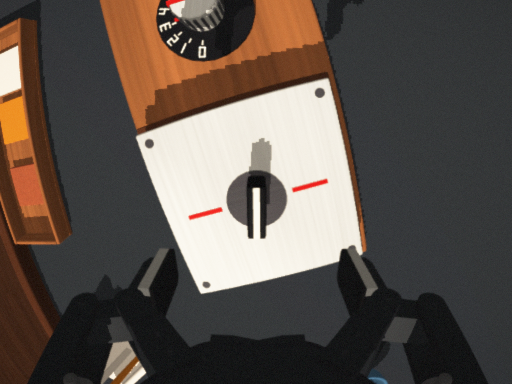

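The bar is upright at column 257, which is the gripper's midline, and it is aligned with the jaws. The marks are at (205,214) and (310,186). Next I'll take a quick re-measure and then descend.

Run:
```python
from h import *
im=cv2.imread('pics/w5.png');hsv=cv2.cvtColor(im,cv2.COLOR_BGR2HSV)
def line(m,x0,x1,y0,y1,z):
    o=np.zeros_like(m);o[y0:y1,x0:x1]=m[y0:y1,x0:x1];ys,xs=np.nonzero(o);p=onplane('wrist',np.c_[xs,ys],z)[:,:2]*1000
    c=p.mean(0);v=np.linalg.svd(p-c)[2][0];return c,np.degrees(np.arctan2(v[1],v[0]))%180,p
red=((hsv[...,1]>120)&((hsv[...,0]>170)|(hsv[...,0]<5))&(hsv[...,2]>120));white=(hsv[...,1]<70)&(hsv[...,2]>185)
a=line(red,180,225,200,225,.054);b=line(red,285,335,170,200,.054);print(a[:2],b[:2],(a[0]+b[0])/2)
s=line(white,250,264,186,237,.084);print('slot',s[:2])
go(.5405,.0625,.131,175.5)
```

```text
(array([584.84282197,  71.34437929]), np.float64(11.284864945601994)) (array([497.30102369,  54.00791639]), np.float64(11.277237703452275)) [541.07192283  62.67614784]
slot (array([541.08429871,  61.09266708]), np.float64(85.43951743488613))
t 6.65 tcp [0.5396 0.0625 0.2115] yaw 175.21 q6 -1.37 F [-0.1  0.1  0.3] T [0.02 0.03 0.04] w 1.001
xyz [-1.600e-02  1.000e-03  1.341e+00] ang [-0.    -0.001 -0.048]
```

jog_arm --xyz '[[-0.02,0,0.4],[-0.02,0,0.8],[-0.02,0,1.2],[-0.02,0,1.34],[-0.02,0,1.34]]' --angular '[[0,0,-0.05],[0,0,-0.05],[0,0,-0.05],[0,0,-0.05],[0,0,-0.05]]'

```text
time_s: 7.28
tcp_pos: [0.5407, 0.0625, 0.1311]
ee_rot: [-0.121, -3.139, 0.0]
force: [-0.6, -0.1, 0.7]
gripper_width: 0.995
```

jog_arm --xyz '[[0,0,0],[0,0,0],[0,0,0],[0,0,0],[0,0,0]]' --angular '[[0,0,0],[0,0,0],[0,0,0],[0,0,0],[0,0,0]]' --fingers 0.05 --force 30

```text
time_s: 7.9
tcp_pos: [0.5405, 0.0625, 0.1312]
ee_rot: [-0.12, -3.139, -0.0]
force: [-3.8, 0.7, 1.9]
gripper_width: 0.155
```

```bash
python3 -c "
from h import *
go(.541,.0625,.131,175.5)
im=cams.grab_frame('wrist')[:,:,::-1];cv2.imwrite('pics/w6.png',im)"
```

```text
t 7.9 tcp [0.5405 0.0625 0.1312] yaw 175.61 q6 -1.38 F [-3.8  0.7  1.9] T [0.09 0.57 0.04] w 0.155
xyz [-0.008  0.     0.003] ang [ 0.    -0.004  0.019]
```

View pics/w6.png

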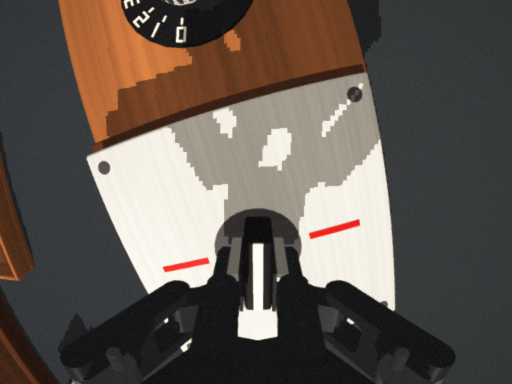

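Gripped; the opening of 13 mm fits the bar. Next I'll turn clockwise by about 74°.

jog_arm --xyz '[[0,0,0],[0,0,0],[0,0,0],[0,0,0],[0,0,0]]' --angular '[[0,0,1.3],[0,0,2.6],[0,0,3.9],[0,0,5.2],[0,0,6.5]]'

```text
time_s: 8.57
tcp_pos: [0.5402, 0.0626, 0.131]
ee_rot: [-1.167, -2.915, 0.0]
force: [-7.0, 2.1, 2.7]
gripper_width: 0.16
```

```bash
python3 -c "
from h import *
go(.5405,.0625,.131,101.2)"
```

```text
t 8.57 tcp [0.5402 0.0626 0.131 ] yaw 136.36 q6 -0.69 F [-7.   2.1  2.7] T [0.34 1.18 0.05] w 0.16
xyz [-0.005  0.003 -0.001] ang [-0.01  -0.009  5.86 ]
```

jog_arm --xyz '[[0,0,0],[0,0,0],[0,0,0],[0,0,0],[0,0,0]]' --angular '[[0,0,1.3],[0,0,2.6],[0,0,3.9],[0,0,5.2],[0,0,5.8]]'

```text
time_s: 9.2
tcp_pos: [0.5399, 0.0629, 0.1309]
ee_rot: [-1.983, -2.434, 0.001]
force: [-7.5, 4.9, 3.6]
gripper_width: 0.159
```

```bash
python3 -c "
from h import *
go(.5405,.0625,.131,101.2)
im=cams.grab_frame('wrist')[:,:,::-1];cv2.imwrite('pics/w7.png',im)
im=cams.grab_frame('top')[:,:,::-1];cv2.imwrite('pics/t7.png',im)
go(.5405,.0625,.131,101.2)
"
```

```text
t 9.2 tcp [0.5399 0.0629 0.1309] yaw 101.65 q6 -0.09 F [-7.5  4.9  3.6] T [0.92 1.41 0.02] w 0.159
xyz [-0.009  0.008 -0.002] ang [-0.015 -0.013  0.075]
t 9.3 tcp [0.5399 0.0629 0.1309] yaw 101.72 q6 -0.09 F [-7.4  4.4  3.3] T [ 0.87  1.36 -0.04] w 0.159
xyz [-0.009  0.008 -0.002] ang [-0.016 -0.013  0.086]
```

View pics/w7.png

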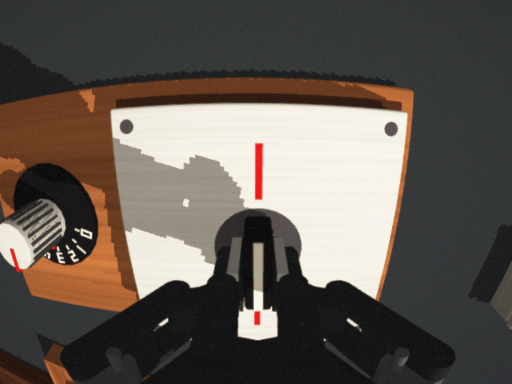

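The slot lies in line with both red marks (columns 257–259). Next I'll open the fingers off the bar so the tips can press the plate itself on both sides.

jog_arm --xyz '[[0,0,0],[0,0,0],[0,0,0],[0,0,0],[0,0,0]]' --angular '[[0,0,0],[0,0,0],[0,0,0],[0,0,0],[0,0,0]]' --fingers 0.75

```text
time_s: 9.93
tcp_pos: [0.5408, 0.0624, 0.1312]
ee_rot: [1.981, 2.438, 0.0]
force: [0.1, -0.3, 0.8]
gripper_width: 0.75
```

```bash
python3 -c "
from h import *
go(.5405,.0625,.120,101.2)
im=cams.grab_frame('wrist')[:,:,::-1];cv2.imwrite('pics/w8.png',im)
"
```

```text
t 9.93 tcp [0.5408 0.0624 0.1312] yaw 101.8 q6 -0.09 F [ 0.1 -0.3  0.8] T [-0.01  0.03  0.02] w 0.75
xyz [ 0.002 -0.005  0.186] ang [0.001 0.    0.101]
```

View pics/w8.png

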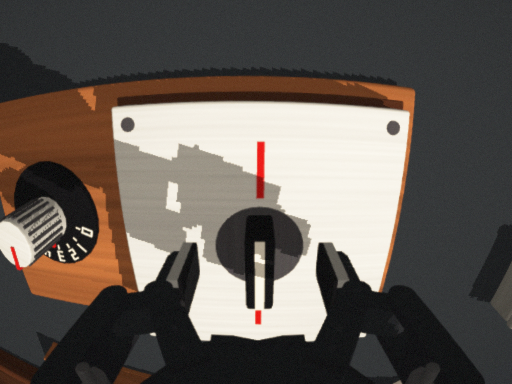

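The bar stayed in line with the marks and the fingers are clear of it and of the dark disc. Next I'll press down in small steps, watching the force.

jog_arm --xyz '[[0,0,0.05],[0,0,0.1],[0,0,0.14],[0,0,0.17],[0,0,0.2]]' --angular '[[0,0,0],[0,0,0],[0,0,0],[0,0,0],[0,0,0]]'

```text
time_s: 10.6
tcp_pos: [0.5408, 0.0625, 0.1191]
ee_rot: [-1.981, -2.438, 0.0]
force: [-1.4, 0.6, 3.7]
gripper_width: 0.751
```

jog_arm --xyz '[[0,0,0.02],[0,0,0.04],[0,0,0.06],[0,0,0.06],[0,0,0.06]]' --angular '[[0,0,0],[0,0,0],[0,0,0],[0,0,0],[0,0,0]]'

```text
time_s: 11.22
tcp_pos: [0.5408, 0.0625, 0.1156]
ee_rot: [-1.981, -2.438, 0.0]
force: [-2.8, -0.5, 5.3]
gripper_width: 0.747
```

jog_arm --xyz '[[0,0,0.02],[0,0,0.04],[0,0,0.06],[0,0,0.06],[0,0,0.06]]' --angular '[[0,0,0],[0,0,0],[0,0,0],[0,0,0],[0,0,0]]'

```text
time_s: 11.85
tcp_pos: [0.5408, 0.0625, 0.1121]
ee_rot: [1.981, 2.438, 0.0]
force: [-2.9, -0.2, 6.7]
gripper_width: 0.755
```

jog_arm --xyz '[[0,0,0.01],[0,0,0.02],[0,0,0.03],[0,0,0.03],[0,0,0.03]]' --angular '[[0,0,0],[0,0,0],[0,0,0],[0,0,0],[0,0,0]]'

```text
time_s: 12.48
tcp_pos: [0.5408, 0.0625, 0.1105]
ee_rot: [1.981, 2.438, 0.0]
force: [-5.8, -1.2, 10.7]
gripper_width: 0.751
```

jog_arm --xyz '[[0,0,0.01],[0,0,0.02],[0,0,0.02],[0,0,0.02],[0,0,0.02]]' --angular '[[0,0,0],[0,0,0],[0,0,0],[0,0,0],[0,0,0]]'

```text
time_s: 13.1
tcp_pos: [0.5408, 0.0625, 0.1103]
ee_rot: [1.981, 2.438, 0.001]
force: [-12.2, -2.1, 30.6]
gripper_width: 0.747
```

```bash
python3 -c "
from h import *
go(.5408,.0625,.110,101.8)
for n in('wrist','scene'):
  im=cams.grab_frame(n)[:,:,::-1];cv2.imwrite(f'pics/{n}9.png',im)
cv2.imwrite('pics/s9z.png',cv2.resize(im[150:290,180:340],None,fx=4,fy=4,interpolation=cv2.INTER_CUBIC))
go(.5408,.0625,.110,101.8)
"
```

```text
t 13.1 tcp [0.5408 0.0625 0.1103] yaw 101.81 q6 -0.09 F [-12.2  -2.1  30.6] T [-0.3   2.56 -0.02] w 0.747
xyz [0.    0.    0.005] ang [0.008 0.001 0.001]
t 13.2 tcp [0.5408 0.0625 0.1103] yaw 101.81 q6 -0.09 F [-13.4  -1.6  31.4] T [-0.3   2.62  0.02] w 0.755
xyz [0.    0.    0.005] ang [0.009 0.001 0.001]
```

View pics/wrist9.png

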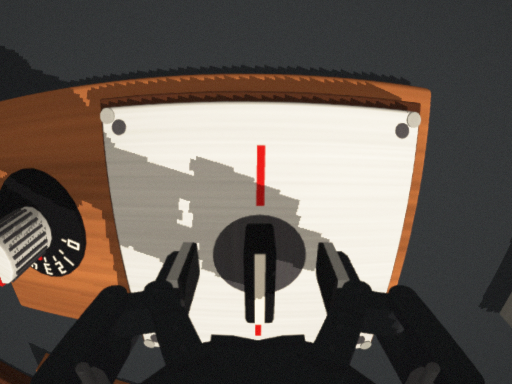

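View pics/s9z.png

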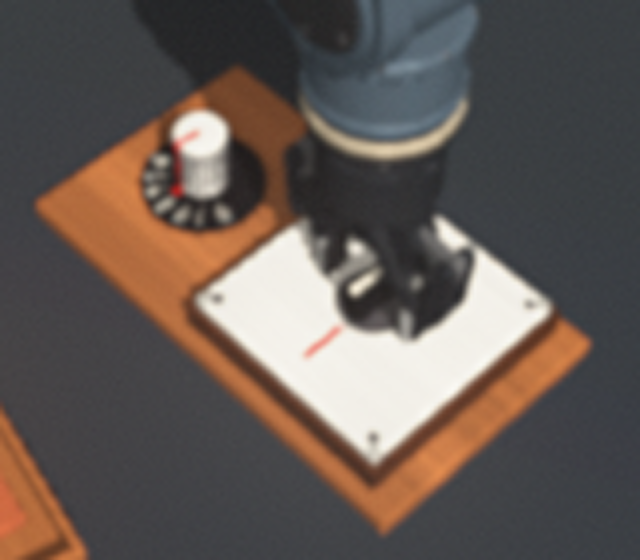

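The force rises steeply from 11 to 31 N with no further travel after about 10 mm, and the corner pegs now show around the panel. The panel is flush, the slot lines up with the marks, and the sleeve reads 3. I'll ease off slightly and hold.

jog_arm --xyz '[[0,0,-0.01],[0,0,-0.01],[0,0,-0.01],[0,0,-0.01],[0,0,-0.01]]' --angular '[[0,0,0],[0,0,0],[0,0,0],[0,0,0],[0,0,0]]'

```text
time_s: 13.82
tcp_pos: [0.5408, 0.0625, 0.1104]
ee_rot: [1.981, 2.438, 0.001]
force: [-8.5, -0.5, 21.4]
gripper_width: 0.755
```

jog_arm --xyz '[[0,0,0],[0,0,0],[0,0,0],[0,0,0],[0,0,0]]' --angular '[[0,0,0],[0,0,0],[0,0,0],[0,0,0],[0,0,0]]'

```text
time_s: 14.45
tcp_pos: [0.5408, 0.0625, 0.1104]
ee_rot: [1.981, 2.438, 0.001]
force: [-9.5, -1.7, 20.0]
gripper_width: 0.748
```

```bash
python3 -c "
from h import *
im=cams.grab_frame('top')[:,:,::-1];cv2.imwrite('pics/t10.png',im)
go(.5408,.0625,.110,101.8)
"
```

```text
t 14.5 tcp [0.5408 0.0625 0.1104] yaw 101.8 q6 -0.09 F [-9.7 -0.8 20.2] T [-0.21  1.79 -0.02] w 0.749
xyz [0.001 0.    0.007] ang [0.005 0.    0.001]
```

View pics/t10.png

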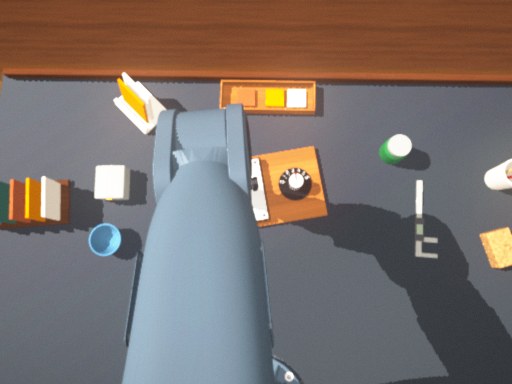

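The jar (396,149), caliper (420,220), tin (112,182) and bowl (105,240) are all where they started. The panel is held with a steady 20 N.

```bash
python3 -c "
from plant import finish_job
print(finish_job())"
```

```text
the job is handed in; nothing more can be done
None
```

I set the sleeve to 3, turned the fastener into line with the red marks and pressed the panel flush. I handed the job in at 14.5 s with the arm still holding the panel down; no verdict was reported.

- **Sleeve:** I gripped it and turned it about 24° clockwise, from 2 to 3. After I let go, the pointer stood along the press's x, midway between 0 and 6. The 3 itself was hidden behind the sleeve in the wrist view.
- **Fastener:** I turned it about 74° clockwise. The slot lay in line with both red marks, and it stayed there after I opened the fingers.
- **Panel:** The fingertips press the plate on both sides of the bar. It stopped after about 10 mm of travel, where the force jumped from 11 to 31 N. I then eased off to a steady 20 N (with about 10 N sideways), and the arm was at rest.
- **Jar, bowl, tin and caliper:** In the last top view they were in the same places as at the start.

The first top and wrist camera measurements differed by about 3 mm in y. I used the wrist values, and both grasps came out centred.

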